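# Seat a splined gear on the gauging arbor and bring up the dial gauge

## Robot

A 6-joint arm with a two-finger parallel gripper is mounted at the origin on a cart in front of the work surface, level with it; the furniture and walls round the work are solid. World frame = base frame: x ahead of the robot, y to its left, z up, the work surface at z = 0. Lengths are in m, angles in rad, forces in N, time in s.
With the tool pointing down it reaches from about 0.25 to 0.775 m from the base axis. Payload 4 kg.
Tool frame: the origin (TCP) lies at the very end of the fingers, on their centre line; the grasp point (between the pads) lies 19 mm behind it; y points along the fingers, x is the direction in which the jaws open and shut, and the axes are right-handed (so a half turn about y gives the same grasp; the last joint's range is limited). The gripper opens to 94 mm and grips with 3 to 60 N. Pads are 16 mm wide; open, the fingers measure 119 mm over their backs; the gripper's body (75 mm by 177 mm) begins 78 mm behind the grasp point.
Start: joints at [-1.336, 0.087, 1.371, -0, 1.684, -0.103], TCP at [0.182, -0.519, 0.206] pointing down, gripper open.
Joint ranges: [-3.1, 3.1], [-0.76, 2.03], [0.27, 2.55], [-1.08, 4.22], [0.17, 2.65], [-2.57, 2.57]. Speed limits (rad/s): [2.79, 2.79, 3.14, 3.14, 3.14, 3.14].

## Interface

Orientations are given as [roll, pitch, yaw] about the fixed x, y, z axes, in that order (R = Rz(yaw) Ry(pitch) Rx(roll)).
In Python, from bench import robot, snapshot, workorder gives the robot as it stands.
- The arm moves only by the tool play_rows, never from a script. Its argument "steps" is a list of rows, each an object of numbers: "x", "y", "z": the shift along the world's x, y, z in m; "rx", "ry", "rz": the turn, a rotation vector about the world's x, y, z in rad; "hand": the finger opening in m, from 0 to 0.094. A call has 1 to 8 rows; each row shifts and turns the commanded pose from where the row before left it; what a row does not reach is not made up. A row lasts 1/8 s, in which the tool goes at most 62.5 mm and 10.7 degrees, less where a joint would pass 70% of its speed; a pose out of reach is approached as far as the arm can. A call is refused whole if a number of a shift passes 0.0625 or a number of a turn 0.188, either way. A call with a gripper value outside its range is refused whole. The fingers move at their own pace and stop on an object; the grip force is fixed at half the most. Time passes only in rows, so rows that do not move let the fingers close. It gives the time, the measured TCP pose, the force and the opening at its end, in the units of the state.
- robot.get_obs(): the state, without advancing time (a new reading comes with each control period).
- snapshot(name): name is "side" or "top"; returns a dict with "color" (420x560x3 uint8, red, green, blue), "range_z" (420x560 float32, m along the optical axis (not along the pixel's ray), 0 where there is no reading), "fov_y" (degrees; the focal length in pixels is half the picture's height over the tangent of half this angle, whatever the lens; pixels are square), "cx", "cy" (the principal point, pixels), "k1" (the pictures are not rectified: a ray, as slopes to the right and down, at radius r is drawn at 1 + k1 r^2 times it, then the intrinsics apply), "T" (4x4, takes a point from camera to world coordinates). Camera axes: x right, y down, z forward; pixel columns grow to the right and rows downward; lengths in m; the calibration is good to about 2 mm. A picture is of the moment at which its call begins.
- workorder.close_job(): hands the job in, once; it reports no verdict.
The state is a dict: "time": time; "joint_positions": joint angles; "qvel": joint speeds; "joint_torque": joint torques, N m; "tool_pos": TCP position; "ee_rot": TCP orientation; "wrist_force": force on the tool from outside, world axes, zero at the start; "wrist_torque": the same for the moment, N m; "width": finger opening in m.
Only numpy, scipy, OpenCV 4.12 (cv2) and the standard library are available. Lean on these libraries where they do the work, as an engineer would, in place of code of your own. Each camera call takes 0.05 s, during which the arm holds its last target.

## Task

The steel gear on the gauging fixture is hung up on top of the arbor's four splines. Turn it while pressing down until its bore drops over the splines, and press it past the arbor's spring balls until it sits fully home on its seat; only then push the dial gauge carriage up to its stop, so that the gauge's ball tip bears in a tooth space. Keep the gear on the arbor throughout and leave the other things on the plate where they are.

Things in the scene. Friction and masses are not known exactly. Their poses are not given: they have to be found in the camera images.
- fixture: gauging fixture, standing still: grey base 18 mm thick, 300 mm long along its own y; 130 mm wide under the gear, 92 mm under the slideway. Origin: underside, on the long centre line. At y = +75 mm stands the upright splined arbor; the slideway with the gauge carriage lies along y from -150 to -7 mm. z is up
- seat (a point): centre of the arbor's seat, a flat shoulder of 30 mm radius, 40 mm above the plate, where the gear's underside rests when home; axes as the fixture's
- spline_top (a point): on the arbor's axis, level with the tops of its four splines, 18 mm above the seat. Splines: 10 mm wide, out to 21 mm from the axis, along the fixture's +x, +y, -x, -y. Above them a plain pilot, 15 mm radius, 34 mm tall. Four spring balls stand out between the splines: engaged, the gear sinks 3 to 5 mm by its weight; an even push of 4 to 12 N (one-sided, it cocks), with no hard twist, snaps it past
- gear: steel gear, 28 teeth, 120 mm diameter, 0.6 kg, loose over the arbor's pilot (1 mm play). Origin: centre of its underside, z up. It starts level on the spline tops. Its bore (16 mm radius) has four grooves 11.6 mm wide along the gear's +x, +y, -x, -y: it goes down where these line up with the fixture's axes, in any of the four quarter-turns, within about 2 degrees
- gear_face (a point): centre of the gear's flat web, 20 mm above its underside, axes as the gear's. The web is open from 26 to 47 mm from the axis; hub 6 mm and rim 2 mm above it. Four driving dogs stand 11 mm up on the web at 45, 135, 225, 315 degrees from gear x: each 14 mm wide, from 30.5 to 45.5 mm from the axis. In the 45 mm gaps between them a fingertip can press the web and push a dog round
- carriage (a joint): travel of the gauge carriage towards the gear (fixture's +y): 0 = fully back, 0.045 m = at its stop; it starts between 0 and 0.015, moves with about 5 N and stays where it is left. Apart from its push knob it is less than 63 mm high above the plate
- push_knob (a point): middle of the black ribbed push knob on the carriage's rear end: upright cylinder, 24 mm diameter, 52 to 82 mm above the plate (this point at 67 mm). Push it from its far side (the fixture's -y side) towards the gear
- plunger (a joint): how far the gauge's plunger is pressed in: 0 = free, 0.010 m = bottomed; light spring, 1 to 2.5 N. With the gear home and the carriage at its stop it reads 0.002 to 0.008. With the gear still up, the ball tip passes beneath it, this stays 0, and the gear can no longer go down
- ball_tip (a point): centre of the gauge's ball tip, 7 mm diameter, 51 mm above the plate; it moves with the carriage along the line to the arbor's axis
- plug_gauge: bystander: plug gauge, 16 x 112 x 16 mm, lying beside the slideway; origin: centre of its underside
- part_bush: bystander: bronze bush, 28 mm diameter, 27 mm tall, standing behind the slideway; origin: centre of its underside
- part_flange: bystander: turned steel flange, 64 mm diameter, 26 mm tall; origin: centre of its underside
- cylinder_square: bystander: upright steel cylinder with a black cap, 38 mm diameter, 80 mm tall; origin: centre of its underside
- loupe: bystander: black stand magnifier, 33 mm diameter, 36 mm tall; origin: centre of its underside
- white_jar: bystander: white screw-top jar, 48 mm diameter, 62 mm tall; origin: centre of its underside
- parts_dish: bystander: shallow metal dish, 66 mm diameter, 15 mm tall; origin: centre of its underside

How it is judged:
On the way, in this order (a step that is already met when the one before it is completed fails the run):
1. the gear has gone down over the splines and sits home on its seat (z of gear in the frame of seat below 0.002 m and horizontal distance between gear and seat below 0.003 m and angle between gear's own z axis and vertical below 0.04 rad), for 0.2 s.
2. the carriage is at its stop with the ball tip in a tooth space (value of joint carriage above 0.042 m and value of joint plunger between 0.0012 and 0.0085 m), for 0.2 s.
At the end, for the whole second after the job is handed in: the gear sits level on its seat (underside within 2 mm of it, axis within 3 mm of the arbor's) and at rest, the carriage is within 3 mm of its stop, and the plunger is pressed in by 1.2 to 8.5 mm, its ball in a tooth space (all of step 1 and all of step 2 and linear speed of gear below 0.02 m/s and angular speed of gear below 0.5 rad/s); the robot touches nothing.
It fails at once if the gear is lifted off the splines by more than 15 mm (z of gear in the frame of seat above 0.033 m).
It fails at once if any of the other things on the plate is moved by more than 20 mm (distance of any of plug_gauge, part_bush, part_flange, cylinder_square, loupe, white_jar, parts_dish from where it was at the start of the episode above 0.02 m).
It also fails if it takes over 42 s, if anything falls off the work surface, if the arm or the gripper's body presses on something with over 40 N, if the wrist force passes 120 N, or if a joint passes its speed limit or range.

## Working session

There is one attempt and no reset: what is moved stays moved. The work goes in short steps, Python scripts to look and compute and a tool call to move; the robot and the scene stay as the last step left them, time stands still between calls to the robot, and variables do not carry over. Pictures are saved under pics/ and viewed, and the job is handed in when it is done.

Besides the shell and the picture viewer there is one more tool, called in YAML: its name, and indented under it one key for each argument. play_rows: Moves the arm, as the interface text tells. Its arguments: {"type":"object","properties":{"steps":{"type":"array"}},"required":["steps"]}

```bash
ls; mkdir -p pics
cat > h.py <<'E'
import numpy as np, cv2, pickle
from bench import robot, snapshot, workorder
def shot(n,f):
    s=snapshot(n); pickle.dump(s,open(f'pics/{f}.pkl','wb')); cv2.imwrite(f'pics/{f}.png',s['color'][:,:,::-1]); return s
def load(f): return pickle.load(open(f'pics/{f}.pkl','rb'))
def ray(s,u,v):
    f=s['color'].shape[0]/2/np.tan(np.radians(s['fov_y'])/2)
    a=np.stack([(np.asarray(u,float)-s['cx'])/f,(np.asarray(v,float)-s['cy'])/f],-1)
    K=np.eye(3); d=cv2.undistortPoints(a.reshape(-1,1,2),K,np.array([s['k1'],0,0,0.]),).reshape(a.shape) 
    return np.concatenate([d,np.ones(d.shape[:-1]+(1,))],-1)
def onplane(s,u,v,z):
    d=ray(s,u,v)@s['T'][:3,:3].T; o=s['T'][:3,3]
    return o+d*((z-o[2])/d[...,2])[...,None]
def cloud(s):
    h,w=s['range_z'].shape; U,V=np.meshgrid(np.arange(w),np.arange(h))
    d=ray(s,U,V)*s['range_z'][...,None]
    return d@s['T'][:3,:3].T+s['T'][:3,3]
def proj(s,P):
    P=np.asarray(P,float).reshape(-1,3); Ti=np.linalg.inv(s['T']); c=P@Ti[:3,:3].T+Ti[:3,3]
    a=c[:,:2]/c[:,2:]; r2=(a**2).sum(1,keepdims=True); f=s['color'].shape[0]/2/np.tan(np.radians(s['fov_y'])/2)
    return a*(1+s['k1']*r2)*f+[s['cx'],s['cy']]
E
python3 - <<'E'
from h import *
for n in('top','side'):
    s=shot(n,n+'0'); print(n,s['fov_y'],s['cx'],s['cy'],s['k1'],s['T'].round(3).tolist())
print(robot.get_obs())
E
```

```text
pics
top 51.313735652042176 275.9250603168703 207.55195839100824 -0.04562328257721407 [[-0.019, -0.998, 0.057, 0.416], [-1.0, 0.018, -0.021, 0.112], [0.019, -0.057, -0.998, 1.377], [0.0, 0.0, 0.0, 1.0]]
side 50.859288672829166 280.8276170747183 209.2190485776669 -0.11658948234126075 [[-0.963, -0.08, 0.259, 0.097], [-0.27, 0.356, -0.895, 1.492], [-0.021, -0.931, -0.364, 0.657], [0.0, 0.0, 0.0, 1.0]]
{'time': 0.1, 'joint_positions': array([-1.33611157e+00,  8.78918599e-02,  1.37208351e+00, -9.14043099e-06,
        1.68363355e+00, -1.03060323e-01]), 'qvel': array([-0.00182633, -0.00128872, -0.00333191,  0.00062067, -0.00162898,
        0.00191421]), 'joint_torque': array([ 2.81809364e-03, -3.41251087e+01, -3.03301907e+01,  7.20515312e-02,
        3.04463657e-02, -1.04083858e-04]), 'tool_pos': array([ 0.18214431, -0.51843283,  0.20442531]), 'ee_rot': array([-1.57059793,  0.0020065 , -1.23305207]), 'wrist_force': array([-0.23376122, -0.1162923 ,  0.22675198]), 'wrist_torque': array([ 0.04519808, -0.01465387,  0.04777375]), 'width': 0.09408591173671214}
```

View pics/top0.png

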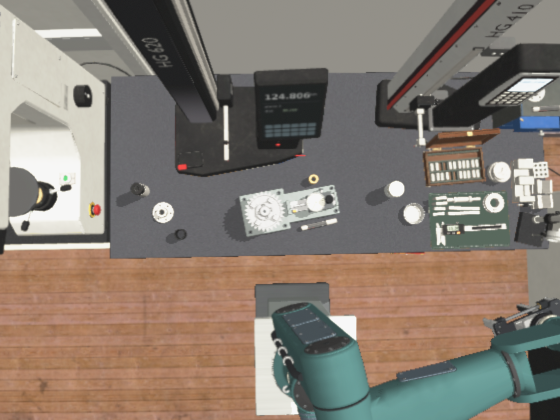

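View pics/side0.png

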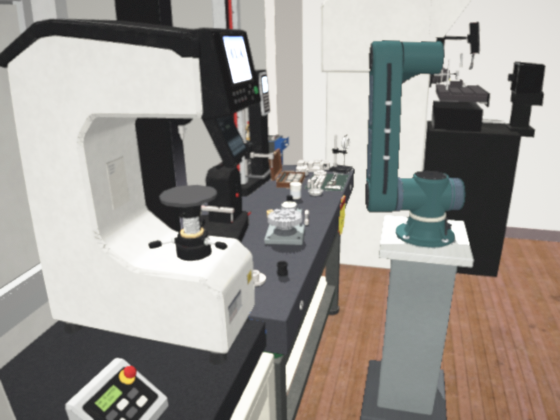

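Run:
```python
from h import *
s=load('top0'); c=s['color'][165:255,220:350,::-1]
cv2.imwrite('pics/tz.png',cv2.resize(c,None,fx=6,fy=6,interpolation=cv2.INTER_CUBIC))
s2=load('side0'); c=s2['color'][190:255,250:325,::-1]
cv2.imwrite('pics/sz.png',cv2.resize(c,None,fx=8,fy=8,interpolation=cv2.INTER_CUBIC))
P=cloud(s)
for u,v in[(264,211),(250,211),(245,228),(315,205),(313,203),(328,200),(336,210),(200,220)]: print(u,v,P[v,u].round(4))
```

```text
264 211 [0.4804 0.1211 0.0894]
250 211 [0.4819 0.1629 0.0743]
245 228 [0.4323 0.1816 0.0146]
315 205 [ 0.497  -0.0327  0.0645]
313 203 [ 0.5033 -0.0271  0.0615]
328 200 [ 0.5104 -0.0706  0.0777]
336 210 [ 0.4827 -0.1021  0.0253]
200 220 [4.602e-01 3.233e-01 1.000e-04]
```

View pics/tz.png

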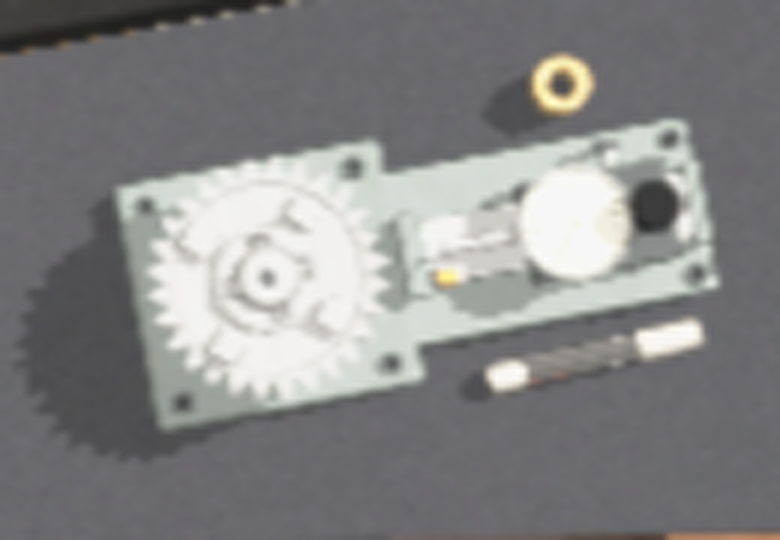

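View pics/sz.png

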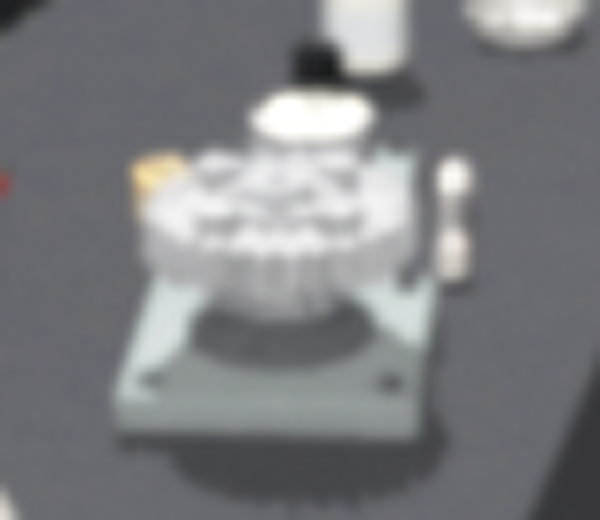

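Run:
```python
from h import *
s=load('top0'); P=cloud(s); z=P[...,2]
np.set_printoptions(linewidth=250)
print((z[190:232:1,240:290]*1000).round().astype(int))
reg=np.zeros(z.shape,bool); reg[180:245,236:345]=1
m=((z>.012)&(z<.025)&reg).astype(np.uint8)
full=((z>.012)&reg).astype(np.uint8)
# base outline incl. things above: use base points only
pts=P[m>0][:,:2].astype(np.float32)
hull=cv2.convexHull(pts); 
ap=cv2.approxPolyDP(hull,0.008,True); print(ap.reshape(-1,2))
hsv=cv2.cvtColor(s['color'],cv2.COLOR_RGB2HSV)
d=(z>.0855)&(z<.0945)&reg
n,l,st,c=cv2.connectedComponentsWithStats(d.astype(np.uint8))
for i in range(1,n): 
    if st[i,4]>3: print(i,st[i],c[i].round(1),P[l==i].mean(0).round(4),P[l==i][:,2].min())
g=(z>.074)&reg&(np.arange(560)[None]<300)
q=P[g]; print(q.mean(0)); print(cv2.minEnclosingCircle(q[:,:2].astype(np.float32)))
k=(z>.07)&reg&(np.arange(560)[None]>300); print(P[k].mean(0),k.sum(), np.sort(P[k][:,2])[-20:])
```

```text
[[-3  1  2 ... -2 -2 -3]
 [-3 -1 -2 ... -3 -5  1]
 [ 2 -1 -3 ... -3  4  2]
 ...
 [-3  3  2 ... -1 -1 -4]
 [ 5 -2  2 ...  2  1 -2]
 [ 4 -2  1 ...  0 -8  2]]
[[ 0.5613861  -0.09561732]
 [ 0.5782036  -0.03969815]
 [ 0.5323037   0.19871172]
 [ 0.40740818  0.1788337 ]
 [ 0.44567236 -0.10314135]
 [ 0.48309165 -0.11014953]]
1 [268 197   5   6  19] [269.8 199.3] [0.5147 0.1032 0.0884] 0.08550186344368971
3 [250 202   6   6  18] [252.7 204.5] [0.5003 0.1542 0.0886] 0.08552566643616788
5 [265 203   4   3   5] [266.6 203.6] [0.5023 0.113  0.087 ] 0.08560653762572623
7 [257 206  13  14  86] [263.  211.3] [0.4797 0.124  0.0901] 0.08557092979491276
15 [272 214   6   7  22] [274.9 217. ] [0.462  0.0894 0.0896] 0.08566873840977918
18 [255 219   6   6  22] [257.5 221.9] [0.4486 0.1407 0.0891] 0.08551397673975814
[0.48003651 0.1221879  0.09901882]
((0.4782499670982361, 0.12021572142839432), 0.06245626509189606)
[ 0.4976707  -0.04104785  0.29924768] 71 [0.08343728 0.08357645 0.08363174 0.08374876 0.08408649 0.08502929 0.08529254 0.0881934  1.37687388 1.37687388 1.37687388 1.37687388 1.37687388 1.37687388 1.37687388 1.37687388 1.37687388 1.37687388 1.37687388 1.37687388]
```

Run:
```python
from h import *
s=load('top0'); img=s['color']
# corners (zoom px /6 + offset), z=.018, refine w/ edge line fits
def Z(p): return np.array([220+(p[0]-2.5)/6,165+(p[1]-2.5)/6])
g=cv2.GaussianBlur(cv2.cvtColor(img,cv2.COLOR_RGB2GRAY).astype(np.float32),(0,0),.6)
def edge(a,b,t0=.1,t1=.9,w=4):
    a,b=Z(a),Z(b); d=(b-a)/np.linalg.norm(b-a); n=np.array([-d[1],d[0]]); out=[]
    for t in np.linspace(t0,t1,40):
        p=a+(b-a)*t; o=np.arange(-w,w+.01,.1); q=p+o[:,None]*n
        v=cv2.remap(g,q[:,0].astype(np.float32)[None],q[:,1].astype(np.float32)[None],cv2.INTER_LINEAR)[0]
        gr=np.abs(np.gradient(v)); i=gr.argmax()
        if gr[i]>1.0: out.append(q[i])
    out=np.array(out); W=onplane(s,out[:,0],out[:,1],.018)[:,:2].astype(np.float32)
    vx,vy,x,y=cv2.fitLine(W,cv2.DIST_HUBER,0,.001,.001).ravel()
    r=np.abs((W-[x,y])@[-vy,vx]); return np.degrees(np.arctan2(vy,vx)),np.array([x,y]),np.median(r),len(W)
for nm,a,b,k in [('left +y end',(117,188),(160,428),{}),('far wide',(117,188),(378,142),{}),('near wide',(160,428),(422,378),{}),('far narrow',(385,170),(686,121),{}),('near narrow',(425,345),(718,288),{}),('right -y end',(686,121),(718,288),{})]:
    print(nm,edge(a,b))
```

```text
left +y end (np.float32(9.532541), array([0.4620389 , 0.18814693], dtype=float32), np.float32(0.00055629946), 40)
far wide (np.float32(-79.77063), array([0.54459655, 0.12891194], dtype=float32), np.float32(0.00059298327), 40)
near wide (np.float32(-80.0429), array([0.41871342, 0.10677947], dtype=float32), np.float32(0.00063808425), 40)
far narrow (np.float32(-80.13992), array([ 0.5489195 , -0.00750662], dtype=float32), np.float32(0.000648372), 40)
near narrow (np.float32(-80.37239), array([ 0.46295026, -0.04071339], dtype=float32), np.float32(0.0007057282), 40)
right -y end (np.float32(12.407419), array([ 0.5242133 , -0.10593954], dtype=float32), np.float32(0.0017398286), 40)
```

Run:
```python
from h import *
s=load('top0'); print('pilot',onplane(s,264.1,210.9,.092))
ux=np.array([np.cos(np.radians(9.9)),np.sin(np.radians(9.9))]); uy=np.array([-ux[1],ux[0]])
for nm in('top0','side0'):
    s=load(nm); P=cloud(s); v=s['range_z']>0
    near=v&(np.hypot(P[...,0]-.4805,P[...,1]-.12)<.075)
    for lo,hi in[(.083,.1),(.07,.1),(.055,.1)]:
        q=P[near&(P[...,2]>lo)&(P[...,2]<hi)]
        print(nm,lo,len(q),q.mean(0).round(4),cv2.minEnclosingCircle(q[:,:2].astype(np.float32)))
    m=v&(P[...,2]>.010)&(P[...,2]<.026)&(np.abs(P[...,0]-.5)<.12)&(P[...,1]>-.13)&(P[...,1]<.23)
    q=P[m][:,:2]; a=q@uy; b=q@ux; k=np.abs(b-.4945)<.07
    print('base y', np.percentile(a[k],[0,1,2,98,99,100]).round(4),'x',np.percentile(b[a>0],[1,2,98,99]).round(4))
    m=v&(P[...,2]>.07)&(P[...,2]<.095)&(np.abs(P[...,0]-.5)<.05)&(P[...,1]>-.1)&(P[...,1]<-.03)
    q=P[m]; print('knob',len(q),q.mean(0))
s=load('side0')
print('side base corners', [onplane(s,250+(x)/8,190+y/8,.018)[:2].round(4).tolist() for x,y in[(117,398),(418,405),(440,285)]])
t=load('top0'); print([onplane(t,220+x/6,165+y/6,.018)[:2].round(4).tolist() for x,y in [(160,428),(117,188),(378,142),(422,378)]])
print('proj side of top corners',[((proj(s,list(onplane(t,220+x/6,165+y/6,.018)))-[250,190])*8).round().tolist() for x,y in [(160,428),(117,188)]])
```

```text
pilot [0.48059079 0.12077881 0.092     ]
top0 0.083 266 [0.4797 0.122  0.0882] ((0.47903501987457275, 0.12210249155759811), 0.057092778384685516)
top0 0.07 1057 [0.4811 0.122  0.0806] ((0.4811229705810547, 0.12155448645353317), 0.05967111885547638)
top0 0.055 1084 [0.4811 0.1219 0.0801] ((0.4811229705810547, 0.12155448645353317), 0.05967111885547638)
base y [-0.1918 -0.1884 -0.185   0.1048  0.106   0.1076] x [0.4307 0.4311 0.6417 0.6421]
knob 59 [ 0.51419933 -0.07222656  0.08006947]
side0 0.083 98 [0.4808 0.1268 0.087 ] ((0.4822896718978882, 0.12530505657196045), 0.05038394406437874)
side0 0.07 411 [0.479  0.1349 0.0796] ((0.4830889403820038, 0.12257266044616699), 0.06304127722978592)
side0 0.055 531 [0.4769 0.141  0.0759] ((0.48271167278289795, 0.12255475670099258), 0.06307797133922577)
base y [-0.1909 -0.1782 -0.1743  0.1089  0.11    0.1119] x [0.4317 0.4329 0.6424 0.6431]
knob 29 [ 0.51337672 -0.0666474   0.0772175 ]
side base corners [[0.5287, 0.2064], [0.4031, 0.1841], [0.4221, 0.0588]]
[[0.4064, 0.1767], [0.5311, 0.1971], [0.5527, 0.0611], [0.4296, 0.0407]]
proj side of top corners [[[415.0, 397.0]], [[118.0, 388.0]]]
```

Run:
```python
from h import *
for nm in('top0','side0'):
    s=load(nm); P=cloud(s); v=(s['range_z']>0)&(P[...,2]>.1)&(P[...,1]>-.45)&(P[...,1]<.35)&(P[...,0]>.15)&(P[...,0]<.85)
    q=P[v]; print(nm,len(q))
    for x0 in np.arange(.15,.85,.1):
        r=[]
        for y0 in np.arange(-.45,.35,.1):
            k=q[(q[:,0]>=x0)&(q[:,0]<x0+.1)&(q[:,1]>=y0)&(q[:,1]<y0+.1)]
            r.append('%3d-%3d'%(k[:,2].min()*1000,k[:,2].max()*1000) if len(k)>3 else '   .   ')
        print('%.2f'%x0,r)
```

```text
top0 33525
0.15 ['300-588', '494-592', '538-601', '543-629', '111-656', '105-631', '   .   ', '   .   ']
0.25 ['   .   ', '   .   ', '   .   ', '   .   ', '   .   ', '   .   ', '   .   ', '   .   ']
0.35 ['   .   ', '   .   ', '   .   ', '   .   ', '   .   ', '   .   ', '   .   ', '   .   ']
0.45 ['   .   ', '   .   ', '   .   ', '   .   ', '   .   ', '   .   ', '   .   ', '   .   ']
0.55 ['   .   ', '   .   ', '   .   ', '   .   ', '   .   ', '   .   ', '120-136', '   .   ']
0.65 ['100-534', '116-186', '   .   ', '   .   ', '101-455', '100-454', '123-145', '   .   ']
0.75 ['100-533', '100-715', '   .   ', '   .   ', '436-452', '401-451', '105-646', '100-761']
side0 9672
0.15 ['   .   ', '   .   ', '   .   ', '   .   ', '112-653', '100-632', '   .   ', '   .   ']
0.25 ['   .   ', '   .   ', '   .   ', '   .   ', '   .   ', '   .   ', '   .   ', '   .   ']
0.35 ['   .   ', '   .   ', '   .   ', '   .   ', '   .   ', '   .   ', '   .   ', '   .   ']
0.45 ['   .   ', '   .   ', '   .   ', '   .   ', '   .   ', '   .   ', '   .   ', '   .   ']
0.55 ['   .   ', '   .   ', '   .   ', '   .   ', '   .   ', '   .   ', '103-132', '   .   ']
0.65 ['100-531', '112-184', '   .   ', '   .   ', '102-401', '100-409', '117-142', '   .   ']
0.75 ['101-530', '100-819', '   .   ', '   .   ', '   .   ', '100-407', '   .   ', '100-777']
```

play_rows:
  steps:
    - {"x":0.01,"y":0.0625,"rz":0.18}
    - {"x":0.015,"y":0.0625,"rz":0.18}
    - {"x":0.03,"y":0.0625,"rz":0.18}
    - {"x":0.03,"y":0.0625,"rz":0.18}
    - {"x":0.03,"y":0.0625,"rz":0.18}
    - {"x":0.03,"y":0.0625,"rz":0.18}
    - {"x":0.03,"y":0.0625,"rz":0.18}

```text
schema error: expected keys x, y, z, rx, ry, rz, hand
```

play_rows:
  steps:
    - {"x":0.02,"y":0.05,"z":0,"rx":0,"ry":0,"rz":0.18,"hand":0.062}
    - {"x":0.02,"y":0.05,"z":0,"rx":0,"ry":0,"rz":0.18,"hand":0.062}
    - {"x":0.03,"y":0.055,"z":0,"rx":0,"ry":0,"rz":0.18,"hand":0.062}
    - {"x":0.03,"y":0.055,"z":0,"rx":0,"ry":0,"rz":0.18,"hand":0.062}
    - {"x":0.03,"y":0.055,"z":0,"rx":0,"ry":0,"rz":0.18,"hand":0.062}
    - {"x":0.03,"y":0.055,"z":0,"rx":0,"ry":0,"rz":0.18,"hand":0.062}
    - {"x":0.03,"y":0.055,"z":0,"rx":0,"ry":0,"rz":0.18,"hand":0.062}
    - {"x":0.03,"y":0.055,"z":0,"rx":0,"ry":0,"rz":0.025,"hand":0.062}

```text
time: 1.1
tool_pos: [0.4022, -0.0878, 0.2053]
ee_rot: [-1.571, -0.0, 0.053]
wrist_force: [1.5, 0.1, 0.2]
width: 0.0618
```

play_rows:
  steps:
    - {"x":0.02,"y":0.055,"z":0,"rx":0,"ry":0,"rz":0,"hand":0.062}
    - {"x":0.02,"y":0.055,"z":-0.01,"rx":0,"ry":0,"rz":0,"hand":0.062}
    - {"x":0.02,"y":0.05,"z":-0.02,"rx":0,"ry":0,"rz":0,"hand":0.062}
    - {"x":0.01,"y":0.04,"z":-0.03,"rx":0,"ry":0,"rz":0,"hand":0.062}
    - {"x":0,"y":0,"z":-0.025,"rx":0,"ry":0,"rz":0,"hand":0.062}
    - {"x":0,"y":0,"z":0,"rx":0,"ry":0,"rz":0,"hand":0.062}

```text
time: 1.85
tool_pos: [0.4697, 0.1105, 0.1176]
ee_rot: [-1.571, 0.006, 0.053]
wrist_force: [0.0, 0.1, 0.3]
width: 0.0618
```

Run:
```python
from h import *
print(robot.get_obs())
for n in('top','side'):
    s=shot(n,n+'1'); 
    if n=='top': c=s['color'][165:255,220:350,::-1]; k=6
    else: c=s['color'][170:255,240:335,::-1];k=7
    cv2.imwrite(f'pics/{n}1z.png',cv2.resize(c,None,fx=k,fy=k,interpolation=cv2.INTER_CUBIC))
```

```text
{'time': 1.85, 'joint_positions': array([ 1.13651989e-01, -2.37144230e-02,  1.66008902e+00, -1.28215098e-04,
        1.51167145e+00,  6.04523653e-02]), 'qvel': array([-0.02266212, -0.03258232, -0.05600367, -0.00055225,  0.00858053,
       -0.00067439]), 'joint_torque': array([ 4.26177252e-01, -2.76707375e+01, -2.88569731e+01,  1.04368378e-01,
       -8.40366818e-02,  2.78126870e-03]), 'tool_pos': array([0.46971173, 0.11053707, 0.11760998]), 'ee_rot': array([-1.57131393,  0.00643387,  0.05320595]), 'wrist_force': array([0.04172165, 0.07315586, 0.30578585]), 'wrist_torque': array([-0.00853952, -0.06096004, -0.00512466]), 'width': 0.061843957642418616}
```

View pics/side1z.png

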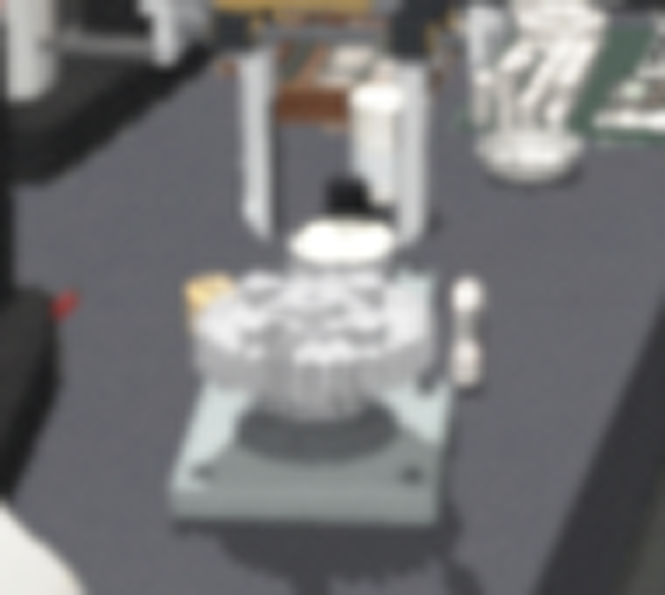

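View pics/top1z.png

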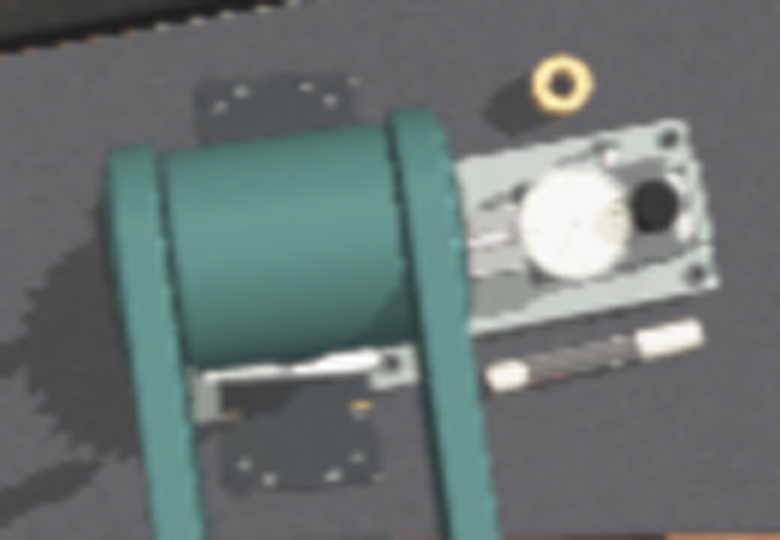

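Run:
```python
from h import *
s=load('side1'); o=np.array([.4697,.1105,.1176])
for d in(-.031,-.0435,.031,.0435): print(d,((proj(s,o+[d,d*.053,0])-[240,170]+.5)*7).round())
P=cloud(s); v=s['range_z']>0
m=v&(P[...,2]>.115)&(P[...,2]<.15)&(abs(P[...,0]-.47)<.06)&(abs(P[...,1]-.12)<.03)
for sg in(-1,1):
    q=P[m&(sg*(P[...,0]-.47)>0)]; print(len(q),q.mean(0),q.min(0),q.max(0))
print(((proj(s,[[.481,.1215,.092],[.481,.1215,.078]])-[240,170]+.5)*7).round())
```

```text
-0.031 [[403. 244.]]
-0.0435 [[428. 245.]]
0.031 [[280. 237.]]
0.0435 [[256. 235.]]
35 [0.43413017 0.11591215 0.13684046] [0.42833665 0.09977076 0.12137504] [0.44184451 0.12999313 0.14916898]
36 [0.50684508 0.11866365 0.1353254 ] [0.50127127 0.10141059 0.11987129] [0.51488267 0.1285782  0.1491767 ]
[[314. 294.]
 [315. 321.]]
```

play_rows:
  steps:
    - {"x":0.01,"y":0.011,"z":-0.01,"rx":0,"ry":0,"rz":0,"hand":0.062}
    - {"x":0,"y":0,"z":0,"rx":0,"ry":0,"rz":0,"hand":0.062}
    - {"x":0,"y":0,"z":0,"rx":0,"ry":0,"rz":0,"hand":0.062}

```text
time: 2.33
tool_pos: [0.4821, 0.1212, 0.1108]
ee_rot: [-1.571, -0.0, 0.052]
wrist_force: [-1.2, -0.2, 0.0]
width: 0.062
```

play_rows:
  steps:
    - {"x":0,"y":0.0008,"z":-0.012,"rx":0,"ry":0,"rz":0,"hand":0.062}
    - {"x":0,"y":0,"z":-0.008,"rx":0,"ry":0,"rz":0,"hand":0.062}
    - {"x":0,"y":0,"z":-0.005,"rx":0,"ry":0,"rz":0,"hand":0.062}
    - {"x":0,"y":0,"z":-0.003,"rx":0,"ry":0,"rz":0,"hand":0.062}
    - {"x":0,"y":0,"z":0,"rx":0,"ry":0,"rz":0,"hand":0.062}

```text
time: 2.95
tool_pos: [0.4817, 0.1221, 0.0823]
ee_rot: [-1.571, 0.0, 0.052]
wrist_force: [-0.0, -0.1, -0.3]
width: 0.062
```

Now down in small steps to touch the web.

play_rows:
  steps:
    - {"x":0,"y":0,"z":-0.002,"rx":0,"ry":0,"rz":0,"hand":0.062}
    - {"x":0,"y":0,"z":-0.001,"rx":0,"ry":0,"rz":0,"hand":0.062}
    - {"x":0,"y":0,"z":-0.001,"rx":0,"ry":0,"rz":0,"hand":0.062}
    - {"x":0,"y":0,"z":0,"rx":0,"ry":0,"rz":0,"hand":0.062}

```text
time: 3.45
tool_pos: [0.4818, 0.1221, 0.0785]
ee_rot: [-1.571, -0.0, 0.052]
wrist_force: [0.4, 0.5, -0.1]
width: 0.0619
```

play_rows:
  steps:
    - {"x":0,"y":0,"z":-0.0005,"rx":0,"ry":0,"rz":0,"hand":0.062}
    - {"x":0,"y":0,"z":-0.0005,"rx":0,"ry":0,"rz":0,"hand":0.062}
    - {"x":0,"y":0,"z":0,"rx":0,"ry":0,"rz":0,"hand":0.062}

```text
time: 3.82
tool_pos: [0.482, 0.1221, 0.0779]
ee_rot: [-1.571, -0.0, 0.052]
wrist_force: [-1.1, -0.8, 2.7]
width: 0.062
```

play_rows:
  steps:
    - {"x":0,"y":0,"z":0,"rx":0,"ry":0,"rz":-0.035,"hand":0.062}
    - {"x":0,"y":0,"z":0,"rx":0,"ry":0,"rz":-0.035,"hand":0.062}
    - {"x":0,"y":0,"z":0,"rx":0,"ry":0,"rz":-0.02,"hand":0.062}

```text
time: 4.2
tool_pos: [0.4816, 0.1221, 0.077]
ee_rot: [-1.571, 0.001, -0.04]
wrist_force: [0.0, -0.1, -0.3]
width: 0.0619
```

Run:
```python
from h import *
o=robot.get_obs(); print(o['tool_pos'],o['ee_rot'],o['wrist_force'],o['wrist_torque'])
```

```text
[0.48162092 0.12212737 0.0770495 ] [-1.57066623e+00  5.21783945e-04 -3.96594876e-02] [ 0.00990755 -0.07575132 -0.29446955] [-0.03482655 -0.12904919  0.03408842]
```

play_rows:
  steps:
    - {"x":0,"y":0,"z":-0.001,"rx":0,"ry":0,"rz":0,"hand":0.062}
    - {"x":0,"y":0,"z":-0.001,"rx":0,"ry":0,"rz":0,"hand":0.062}
    - {"x":0,"y":0,"z":0,"rx":0,"ry":0,"rz":0,"hand":0.062}

```text
time: 4.58
tool_pos: [0.4816, 0.1221, 0.0752]
ee_rot: [-1.571, 0.0, -0.038]
wrist_force: [0.3, -0.6, 0.2]
width: 0.0618
```

Run:
```python
from h import *
o=robot.get_obs(); print(o['tool_pos'],o['ee_rot'],o['wrist_force'],o['wrist_torque'])
n='side'; s=shot(n,n+'2');c=s['color'][170:255,240:335,::-1];k=7
cv2.imwrite(f'pics/{n}2z.png',cv2.resize(c,None,fx=k,fy=k,interpolation=cv2.INTER_CUBIC))
```

```text
[0.48164327 0.1220758  0.0751822 ] [-1.57087418e+00  4.66002622e-04 -3.79527908e-02] [ 0.30198138 -0.60919907  0.24881441] [-0.02697184 -0.0238641  -0.03793501]
```

View pics/side2z.png

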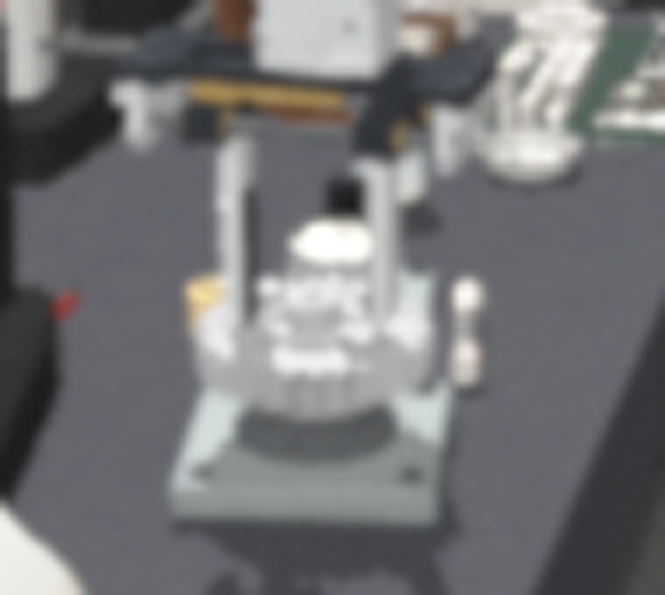

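play_rows:
  steps:
    - {"x":0,"y":0,"z":-0.001,"rx":0,"ry":0,"rz":0,"hand":0.062}
    - {"x":0,"y":0,"z":-0.0008,"rx":0,"ry":0,"rz":0,"hand":0.062}
    - {"x":0,"y":0,"z":0,"rx":0,"ry":0,"rz":0,"hand":0.062}

```text
time: 5.0
tool_pos: [0.4821, 0.122, 0.0743]
ee_rot: [-1.571, -0.001, -0.038]
wrist_force: [-0.4, 1.0, 3.6]
width: 0.0618
```

play_rows:
  steps:
    - {"x":0,"y":0,"z":-0.0006,"rx":0,"ry":0,"rz":0,"hand":0.062}
    - {"x":0,"y":0,"z":-0.0006,"rx":0,"ry":0,"rz":0,"hand":0.062}
    - {"x":0,"y":0,"z":0,"rx":0,"ry":0,"rz":0,"hand":0.062}

```text
time: 5.38
tool_pos: [0.4814, 0.1221, 0.0717]
ee_rot: [-1.571, 0.001, -0.038]
wrist_force: [0.7, -0.0, -0.4]
width: 0.0617
```

Run:
```python
from h import *
o=robot.get_obs(); print(o['tool_pos'],o['ee_rot'],o['wrist_force'],o['wrist_torque'])
```

```text
[0.48142289 0.12213277 0.07173129] [-1.57068471e+00  1.01061384e-03 -3.80570568e-02] [ 0.73688846 -0.01073519 -0.35274432] [-0.05298805 -0.10907515  0.07549831]
```

play_rows:
  steps:
    - {"x":0,"y":0,"z":-0.002,"rx":0,"ry":0,"rz":0,"hand":0.062}
    - {"x":0,"y":0,"z":-0.002,"rx":0,"ry":0,"rz":0,"hand":0.062}
    - {"x":0,"y":0,"z":-0.002,"rx":0,"ry":0,"rz":0,"hand":0.062}
    - {"x":0,"y":0,"z":-0.002,"rx":0,"ry":0,"rz":0,"hand":0.062}
    - {"x":0,"y":0,"z":-0.002,"rx":0,"ry":0,"rz":0,"hand":0.062}
    - {"x":0,"y":0,"z":-0.001,"rx":0,"ry":0,"rz":0,"hand":0.062}
    - {"x":0,"y":0,"z":0,"rx":0,"ry":0,"rz":0,"hand":0.062}

```text
time: 6.25
tool_pos: [0.4818, 0.1221, 0.0614]
ee_rot: [-1.571, 0.0, -0.038]
wrist_force: [-1.2, 0.1, 0.6]
width: 0.0615
```

Run:
```python
from h import *
o=robot.get_obs(); print(o['tool_pos'],o['ee_rot'],o['wrist_force'],o['wrist_torque'])
```

```text
[0.48180724 0.12206818 0.06142826] [-1.57083256e+00  2.72840355e-05 -3.80003015e-02] [-1.19261103  0.06320907  0.57230528] [ 0.0179681  -0.10466182 -0.02467072]
```

Press to confirm it is home (expected web at 0.060).

play_rows:
  steps:
    - {"x":0,"y":0,"z":-0.001,"rx":0,"ry":0,"rz":0,"hand":0.062}
    - {"x":0,"y":0,"z":-0.0008,"rx":0,"ry":0,"rz":0,"hand":0.062}
    - {"x":0,"y":0,"z":-0.0006,"rx":0,"ry":0,"rz":0,"hand":0.062}
    - {"x":0,"y":0,"z":0,"rx":0,"ry":0,"rz":0,"hand":0.062}

```text
time: 6.75
tool_pos: [0.482, 0.1221, 0.0602]
ee_rot: [-1.571, -0.001, -0.038]
wrist_force: [-2.2, -0.7, 5.6]
width: 0.0619
```

play_rows:
  steps:
    - {"x":0,"y":0,"z":0.01,"rx":0,"ry":0,"rz":0,"hand":0.062}
    - {"x":0,"y":0,"z":0.03,"rx":0,"ry":0,"rz":0,"hand":0.062}
    - {"x":0,"y":0,"z":0.04,"rx":0,"ry":0,"rz":0.05,"hand":0.062}
    - {"x":0.01,"y":-0.05,"z":0.01,"rx":0,"ry":0,"rz":0.05,"hand":0.03}
    - {"x":0.01,"y":-0.0625,"z":0,"rx":0,"ry":0,"rz":0.05,"hand":0}
    - {"x":0.01,"y":-0.0625,"z":0,"rx":0,"ry":0,"rz":0.05,"hand":0}
    - {"x":0.006,"y":-0.0625,"z":0,"rx":0,"ry":0,"rz":0.01,"hand":0}
    - {"x":0,"y":0,"z":0,"rx":0,"ry":0,"rz":0,"hand":0}

```text
time: 7.75
tool_pos: [0.5176, -0.1177, 0.149]
ee_rot: [-1.572, 0.0, 0.165]
wrist_force: [0.4, 0.7, -0.1]
width: 0.0154
```

Run:
```python
from h import *
o=robot.get_obs(); print(o['tool_pos'],o['ee_rot'],o['wrist_force'],o['width'])
for n in('top','side'):
    s=shot(n,n+'3'); 
    if n=='top': c=s['color'][165:255,220:350,::-1]; k=6
    else: c=s['color'][170:255,240:335,::-1];k=7
    cv2.imwrite(f'pics/{n}3z.png',cv2.resize(c,None,fx=k,fy=k,interpolation=cv2.INTER_CUBIC))
    P=cloud(s); v=s['range_z']>0
    r=np.hypot(P[...,0]-.4815,P[...,1]-.122); b=v&(r<.06)&(P[...,2]>.03)
    print(n,b.sum(),[ (np.median(P[b&(r>a)&(r<c),2]).round(4),(b&(r>a)&(r<c)).sum()) for a,c in((0,.013),(.03,.045),(.048,.056))])
```

```text
[ 0.51757336 -0.11771229  0.1490329 ] [-1.57179217e+00  1.44665853e-04  1.65322540e-01] [ 0.44241862  0.69660864 -0.12537714] 0.015432720354449909
top 1072 [(np.float64(0.0915), np.int64(60)), (np.float64(0.0604), np.int64(390)), (np.float64(0.0615), np.int64(226))]
side 530 [(np.float64(0.084), np.int64(36)), (np.float64(0.0612), np.int64(118)), (np.float64(0.0559), np.int64(149))]
```

View pics/side3z.png

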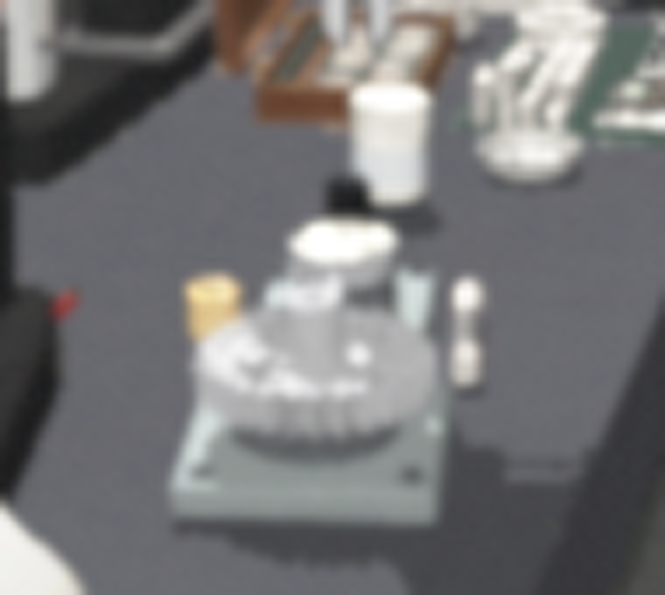

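View pics/top3z.png

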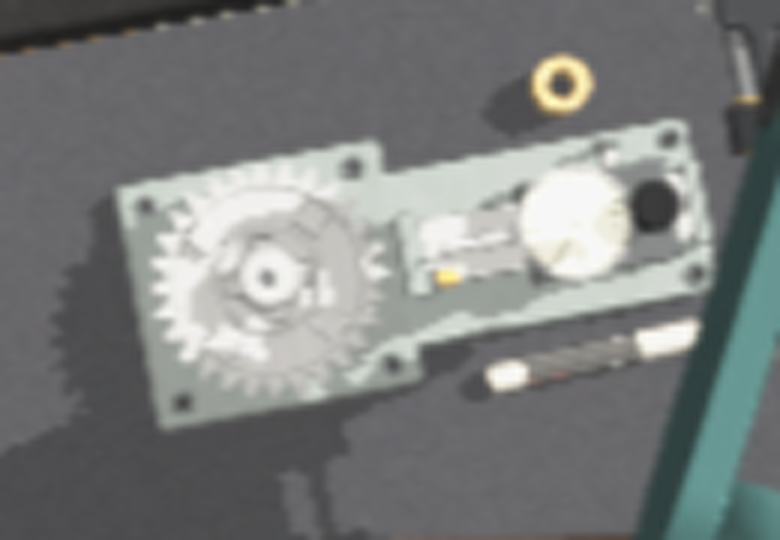

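play_rows:
  steps:
    - {"x":0.004,"y":0.001,"z":-0.02,"rx":0,"ry":0,"rz":0,"hand":0}
    - {"x":0,"y":0,"z":-0.03,"rx":0,"ry":0,"rz":0,"hand":0}
    - {"x":0,"y":0,"z":-0.03,"rx":0,"ry":0,"rz":0,"hand":0}
    - {"x":0,"y":0,"z":0,"rx":0,"ry":0,"rz":0,"hand":0}
    - {"x":-0.003,"y":0.015,"z":0,"rx":0,"ry":0,"rz":0,"hand":0}
    - {"x":-0.001,"y":0.006,"z":0,"rx":0,"ry":0,"rz":0,"hand":0}

```text
time: 8.6
tool_pos: [0.5186, -0.0919, 0.0708]
ee_rot: [-1.576, -0.003, 0.173]
wrist_force: [1.2, -5.7, -2.5]
width: 0.0005
```

play_rows:
  steps:
    - {"x":-0.001,"y":0.005,"z":0,"rx":0,"ry":0,"rz":0,"hand":0}
    - {"x":-0.001,"y":0.005,"z":0,"rx":0,"ry":0,"rz":0,"hand":0}
    - {"x":-0.001,"y":0.005,"z":0,"rx":0,"ry":0,"rz":0,"hand":0}
    - {"x":-0.0005,"y":0.005,"z":0,"rx":0,"ry":0,"rz":0,"hand":0}
    - {"x":-0.001,"y":0.005,"z":0,"rx":0,"ry":0,"rz":0,"hand":0}

```text
time: 9.22
tool_pos: [0.5145, -0.0678, 0.0708]
ee_rot: [-1.575, -0.004, 0.172]
wrist_force: [1.8, -5.2, -1.7]
width: -0.0
```

play_rows:
  steps:
    - {"x":-0.0005,"y":0.003,"z":0,"rx":0,"ry":0,"rz":0,"hand":0}
    - {"x":-0.0005,"y":0.003,"z":0,"rx":0,"ry":0,"rz":0,"hand":0}
    - {"x":0,"y":0,"z":0,"rx":0,"ry":0,"rz":0,"hand":0}

```text
time: 9.6
tool_pos: [0.5133, -0.0612, 0.0707]
ee_rot: [-1.574, -0.003, 0.172]
wrist_force: [1.5, -4.2, -0.3]
width: 0.0006
```

Run:
```python
from h import *
o=robot.get_obs(); print(o['tool_pos'],o['wrist_force'])
for n in('top','side'):
    s=shot(n,n+'4'); 
    if n=='top': c=s['color'][165:255,220:350,::-1]; k=6
    else: c=s['color'][170:255,240:335,::-1];k=7
    cv2.imwrite(f'pics/{n}4z.png',cv2.resize(c,None,fx=k,fy=k,interpolation=cv2.INTER_CUBIC))
```

```text
[ 0.51334601 -0.06115673  0.07072392] [ 1.52963901 -4.22959655 -0.28168556]
```

View pics/top4z.png

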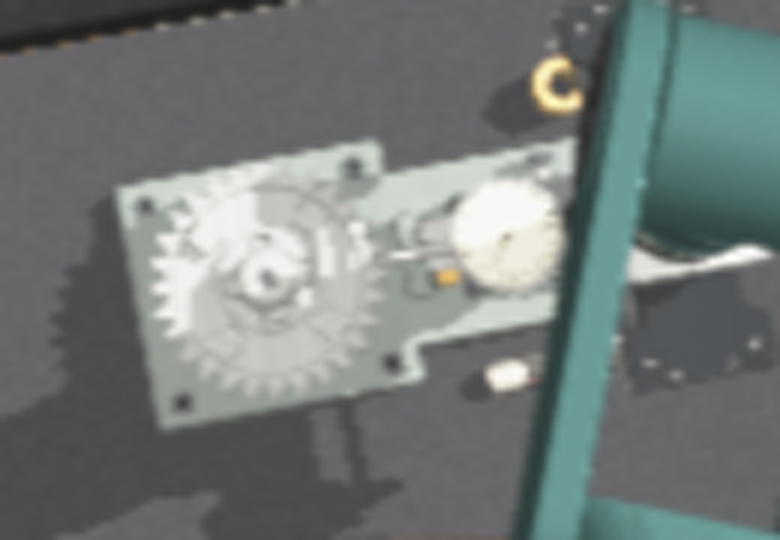

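play_rows:
  steps:
    - {"x":-0.0005,"y":0.002,"z":0,"rx":0,"ry":0,"rz":0,"hand":0}
    - {"x":-0.0003,"y":0.002,"z":0,"rx":0,"ry":0,"rz":0,"hand":0}
    - {"x":0,"y":0,"z":0,"rx":0,"ry":0,"rz":0,"hand":0}

```text
time: 10.07
tool_pos: [0.5127, -0.0575, 0.0707]
ee_rot: [-1.574, -0.004, 0.172]
wrist_force: [2.2, -5.0, 1.4]
width: 0.0003
```

play_rows:
  steps:
    - {"x":-0.0003,"y":0.002,"z":0,"rx":0,"ry":0,"rz":0,"hand":0}
    - {"x":0,"y":0,"z":0,"rx":0,"ry":0,"rz":0,"hand":0}

```text
time: 10.32
tool_pos: [0.5127, -0.0571, 0.0707]
ee_rot: [-1.577, -0.003, 0.172]
wrist_force: [3.8, -8.7, 0.8]
width: 0.0009
```

play_rows:
  steps:
    - {"x":-0.0003,"y":0.002,"z":0,"rx":0,"ry":0,"rz":0,"hand":0}
    - {"x":0,"y":0,"z":0,"rx":0,"ry":0,"rz":0,"hand":0}

```text
time: 10.58
tool_pos: [0.5127, -0.057, 0.0708]
ee_rot: [-1.581, -0.004, 0.171]
wrist_force: [2.6, -12.5, 0.6]
width: 0.0004
```

play_rows:
  steps:
    - {"x":0.002,"y":-0.012,"z":0,"rx":0,"ry":0,"rz":0,"hand":0}
    - {"x":0.003,"y":-0.02,"z":0,"rx":0,"ry":0,"rz":0,"hand":0}
    - {"x":0,"y":-0.01,"z":0.03,"rx":0,"ry":0,"rz":0,"hand":0}
    - {"x":0,"y":-0.03,"z":0.05,"rx":0,"ry":0,"rz":0,"hand":0}
    - {"x":0,"y":-0.06,"z":0.04,"rx":0,"ry":0,"rz":0,"hand":0}
    - {"x":0,"y":-0.05,"z":0,"rx":0,"ry":0,"rz":0,"hand":0}
    - {"x":0,"y":0,"z":0,"rx":0,"ry":0,"rz":0,"hand":0}

```text
time: 11.45
tool_pos: [0.5151, -0.2297, 0.1834]
ee_rot: [-1.57, 0.0, 0.167]
wrist_force: [-0.3, 0.7, -0.7]
width: 0.0003
```

Run:
```python
from h import *
o=robot.get_obs(); print(o['time'],o['tool_pos'],o['wrist_force'])
for n in('top','side'):
    s=shot(n,n+'5'); 
    if n=='top': c=s['color'][165:255,220:350,::-1]; k=6
    else: c=s['color'][170:255,240:335,::-1];k=7
    cv2.imwrite(f'pics/{n}5z.png',cv2.resize(c,None,fx=k,fy=k,interpolation=cv2.INTER_CUBIC))
    P=cloud(s); v=s['range_z']>0
    r=np.hypot(P[...,0]-.4815,P[...,1]-.122); b=v&(r<.06)&(P[...,2]>.03)
    print(n,[ np.median(P[b&(r>a)&(r<c),2]).round(4) for a,c in((0,.013),(.03,.045),(.048,.056))])
    m=v&(P[...,2]>.07)&(P[...,2]<.095)&(np.abs(P[...,0]-.5)<.05)&(P[...,1]>-.1)&(P[...,1]<0.03)
    print('knob',m.sum(),P[m].mean(0))
```

```text
11.45 [ 0.51505349 -0.22966944  0.1833628 ] [-0.26149124  0.69321172 -0.72584808]
top [np.float64(0.0912), np.float64(0.0603), np.float64(0.0612)]
knob 60 [ 0.50683818 -0.0337863   0.08061726]
side [np.float64(0.0837), np.float64(0.0614), np.float64(0.0561)]
knob 28 [ 0.50681113 -0.02876973  0.07660659]
```

View pics/top5z.png

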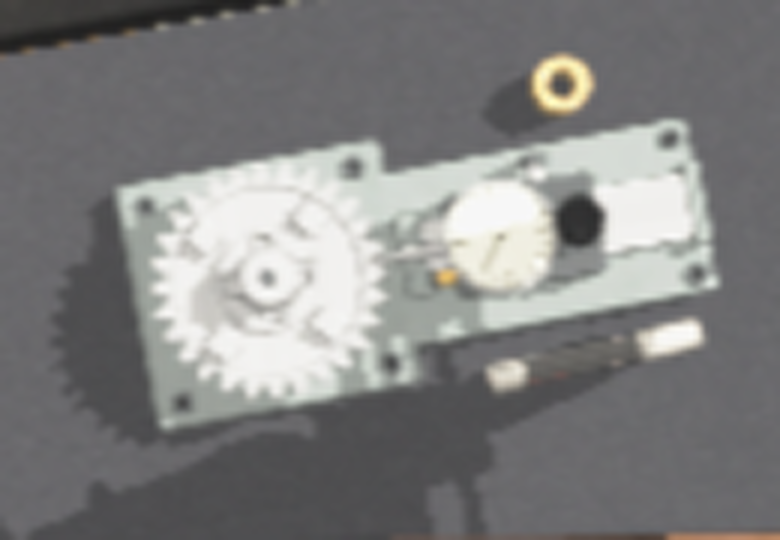

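View pics/side5z.png

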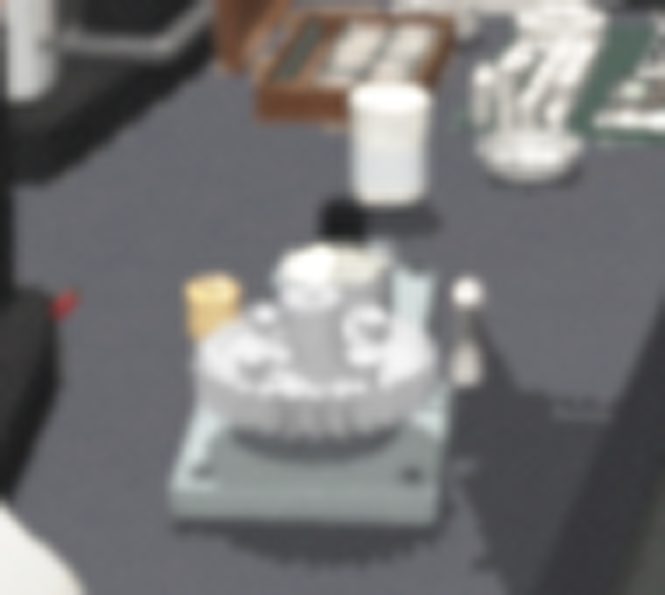

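Run:
```python
from h import *
a=load('top0');b=load('top5')
for nm,(y0,y1,x0,x1) in dict(bush=(172,188,305,322),plug=(216,234,298,340),left=(175,245,125,195),right=(178,225,380,425)).items():
    A=a['color'][y0:y1,x0:x1].astype(int);B=b['color'][y0:y1,x0:x1].astype(int); print(nm,np.abs(A-B).mean().round(2))
print(workorder.close_job())
```

```text
bush 0.51
plug 10.56
left 0.46
right 57.91
the job is handed in; nothing more can be done
None
```

The gear is seated on its arbor, the carriage is up against its stop, and I handed the job in at about 11.6 s. I could not confirm the plunger's value or the ball in its tooth space.

**What I did**
- **Gear turn:** I set the open fingers on the web on both sides of the pilot and touched it at 0.078 m, as expected. I then turned it clockwise under a light press of about 3 N. The gear dropped onto the spring balls before the fingers should have reached the dogs.
- **Gear press:** An even push snapped it past the balls; 3.6 N showed just before. I pressed it until it was firm at 5.6 N with the fingertips at 0.0602 m, against 0.060 m expected for home.
- **Carriage:** I pushed the knob with closed fingers at about 5 N until it stalled and the force climbed to 12.5 N. Then I backed off and moved clear.

**Last checks**
- **Gear:** Its web read 0.0603 m in the top camera and about 0.061 m in the side camera, so it is home.
- **Carriage:** The knob had moved about 39 mm, which fits reaching the stop from a start near 6 mm, within the given 0 to 15 mm.
- **Arm:** It was clear of everything, with wrist force near zero.

**Not confirmed or disagreeing**
- **Plunger and ball:** I could not read the plunger or resolve the ball in its tooth space at about 3 mm per pixel. That rests on the stall and the spline alignment.
- **Bystanders:** The final picture check found the bush unchanged, and nothing changed in the area at the left. The plug gauge area differed, but it shows in the same place with the arm's shadow over it. The check at the right differed strongly, which I put down to the parked arm covering the view; the last side view shows the white jar upright where it was.
- **Arbor position:** The fixture's edges put the arbor about 6 mm away from where the gear itself did. I trusted the gear, and the fit bore that out.

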